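Set out the stone owls by height on the display plank

TASK

Set the four stone owls upright on the four green felt pads of the wooden display plank, one in the middle of each pad, in order of height: the tallest on the pad next to the amethyst, then each smaller one in turn, down to the smallest next to the price card. Have every owl look out to the customers, across the plank and away from the robot. Leave the amethyst and the price card where they stand, and do not knock an owl over.

Things in the scene. Friction and masses are not known exactly. Their poses are not given: they have to be found in the camera images.
- owl_turquoise: Tallest: a plump turquoise-blue carved stone owl, 104 mm tall with ear tufts, 420 g, loose, upright on the counter. Round in plan: upright drum 56 mm across from 21 to 67 mm above the base (grip there, from any side), rounded head above. Origin: centre of the flat underside; z up; +x points out of its face (big eyes, orange beak, pale chest). Starts looking away from the robot, up to 40 degrees off.
- owl_brown: Second tallest: a plump brown carved stone owl, 87 mm tall with ear tufts, 250 g, loose, upright on the counter. Round in plan: upright drum 47 mm across from 17 to 56 mm above the base (grip there, from any side), rounded head above. Origin: centre of the flat underside; z up; +x points out of its face (big eyes, orange beak, pale chest). Starts looking away from the robot, up to 40 degrees off.
- owl_pink: Third tallest: a plump rose-pink carved stone owl, 72 mm tall with ear tufts, 150 g, loose, upright on the counter. Round in plan: upright drum 39 mm across from 14 to 46 mm above the base (grip there, from any side), rounded head above. Origin: centre of the flat underside; z up; +x points out of its face (big eyes, orange beak, pale chest). Starts looking away from the robot, up to 40 degrees off.
- owl_white: Smallest: a plump white carved stone owl, 58 mm tall with ear tufts, 80 g, loose, upright on the counter. Round in plan: upright drum 31 mm across from 12 to 37 mm above the base (grip there, from any side), rounded head above. Origin: centre of the flat underside; z up; +x points out of its face (big eyes, orange beak, pale chest). Starts looking away from the robot, up to 40 degrees off.
- pad_a: One of four alike dark green felt discs, 66 mm across, 3 mm thick, fixed in a straight row 80 mm apart on a light wooden plank (520 x 96 mm, 15 mm thick, fixed). Which letter lies where in the row changes. Origin: centre of its underside, 15 mm above the counter; y runs along the row, x across the plank to the customers (away from the robot).
- pad_b: One of four alike dark green felt discs, 66 mm across, 3 mm thick, fixed in a straight row 80 mm apart on a light wooden plank (520 x 96 mm, 15 mm thick, fixed). Which letter lies where in the row changes. Origin: centre of its underside, 15 mm above the counter; y runs along the row, x across the plank to the customers (away from the robot).
- pad_c: One of four alike dark green felt discs, 66 mm across, 3 mm thick, fixed in a straight row 80 mm apart on a light wooden plank (520 x 96 mm, 15 mm thick, fixed). Which letter lies where in the row changes. Origin: centre of its underside, 15 mm above the counter; y runs along the row, x across the plank to the customers (away from the robot).
- pad_d: One of four alike dark green felt discs, 66 mm across, 3 mm thick, fixed in a straight row 80 mm apart on a light wooden plank (520 x 96 mm, 15 mm thick, fixed). Which letter lies where in the row changes. Origin: centre of its underside, 15 mm above the counter; y runs along the row, x across the plank to the customers (away from the robot).
- amethyst: A purple amethyst cluster, a lump of pointed crystals about 75 mm across and 60 mm tall, loose, standing on the plank beyond one end of the row of pads, about 95 mm from the centre of the nearest pad; which end changes. Origin: centre of its underside.
- price_card: A blank cream price card with a red stripe, leaning back in a brass foot (66 mm along the plank, 36 mm across, 63 mm tall in all), loose, standing on the plank beyond the other end of the row, about 95 mm from the centre of the nearest pad. Origin: centre of the underside of the foot.
Things that resemble listed ones, but are neither listed nor needed, are in the scene too. Several things have the shape of the owl_pink; the one meant has the colours described above.

How it is judged:
At the end, for the whole second after the job is handed in: Every owl is at rest, upright (within 7 degrees), within 12 mm of the centre of a pad of its own, facing within 35 degrees of straight out across the plank away from the robot; heights fall pad by pad from the tallest nearest the amethyst to the smallest nearest the price card ((horizontal distance between owl_turquoise and pad_a below 0.012 m or horizontal distance between owl_turquoise and pad_b below 0.012 m or horizontal distance between owl_turquoise and pad_c below 0.012 m or horizontal distance between owl_turquoise and pad_d below 0.012 m) and horizontal distance between owl_turquoise and amethyst between 0.055 and 0.135 m and height (world z) of owl_turquoise between 0.013 and 0.023 m and angle between each of owl_turquoise, owl_brown, owl_pink, owl_white's own z axis and vertical below 0.12 rad and angle between the x axis of each of owl_turquoise, owl_brown, owl_pink, owl_white and the x axis of pad_a, either way round below 0.61 rad and linear speed of each of owl_turquoise, owl_brown, owl_pink, owl_white below 0.02 m/s and angular speed of each of owl_turquoise, owl_brown, owl_pink, owl_white below 0.2 rad/s and (horizontal distance between owl_brown and pad_a below 0.012 m or horizontal distance between owl_brown and pad_b below 0.012 m or horizontal distance between owl_brown and pad_c below 0.012 m or horizontal distance between owl_brown and pad_d below 0.012 m) and horizontal distance between owl_brown and amethyst between 0.135 and 0.215 m and height (world z) of owl_brown between 0.013 and 0.023 m and (horizontal distance between owl_pink and pad_a below 0.012 m or horizontal distance between owl_pink and pad_b below 0.012 m or horizontal distance between owl_pink and pad_c below 0.012 m or horizontal distance between owl_pink and pad_d below 0.012 m) and horizontal distance between owl_pink and amethyst between 0.215 and 0.295 m and height (world z) of owl_pink between 0.013 and 0.023 m and (horizontal distance between owl_white and pad_a below 0.012 m or horizontal distance between owl_white and pad_b below 0.012 m or horizontal distance between owl_white and pad_c below 0.012 m or horizontal distance between owl_white and pad_d below 0.012 m) and horizontal distance between owl_white and amethyst between 0.295 and 0.375 m and height (world z) of owl_white between 0.013 and 0.023 m and ((y of amethyst in the frame of pad_a above 0 m and y of amethyst in the frame of owl_turquoise above 0 m and y of amethyst in the frame of owl_brown above 0 m and y of amethyst in the frame of owl_pink above 0 m and y of amethyst in the frame of owl_white above 0 m) or (y of amethyst in the frame of pad_a below 0 m and y of amethyst in the frame of owl_turquoise below 0 m and y of amethyst in the frame of owl_brown below 0 m and y of amethyst in the frame of owl_pink below 0 m and y of amethyst in the frame of owl_white below 0 m))); the robot touches nothing.
It fails at once if the amethyst is pushed more than 15 mm from where it stood (distance of amethyst from where it was at the start of the episode above 0.015 m).
It fails at once if the price card is pushed more than 15 mm from where it stood (distance of price_card from where it was at the start of the episode above 0.015 m).
It fails at once if an owl is knocked over (angle between any of owl_turquoise, owl_brown, owl_pink, owl_white's own z axis and vertical above 1 rad).
It also fails if it takes over 112 s, if anything falls off the work surface, if the arm or the gripper's body presses on something with over 40 N, if the wrist force passes 120 N, or if a joint passes its speed limit or range.

ROBOT

A 6-joint arm with a two-finger parallel gripper is mounted at the origin on the work surface. World frame = base frame: x ahead of the robot, y to its left, z up, the work surface at z = 0. Lengths are in m, angles in rad, forces in N, time in s.
With the tool pointing down it reaches from about 0.35 to 0.975 m from the base axis. Payload 17.4 kg.
Tool frame: the origin (TCP) lies between the finger pads; the fingertips stand 19 mm ahead of it and the grasp point (between the pads) is the TCP; x points along the fingers, y is the direction in which the jaws open and shut, and the axes are right-handed (so a half turn about x gives the same grasp; the last joint's range is limited). The gripper opens to 85 mm and grips with 20 to 120 N. Pads are 22 mm wide; open, the fingers measure 114 mm over their backs; the gripper's body (76 mm by 85 mm) begins 54 mm behind the grasp point. The pads swing forward as they close: fully open they stand 13 mm farther back than shut.
Start: joints at [-1.241, 0.116, 1.442, -0, 1.584, -0.038], TCP at [0.243, -0.63, 0.25] pointing down, gripper open.
Joint ranges: [-2.83, 2.83], [-0.83, 2.19], [0.07, 2.5], [-1.14, 4.28], [0.01, 3], [-2.97, 2.97]. Speed limits (rad/s): [1.89, 1.89, 2.22, 3.14, 3.14, 3.14].

INTERFACE

Orientations are given as a unit quaternion [w, x, y, z].
In Python, from bench import * gives the robot as it stands.
- The arm moves only by the tool servo_tool, never from a script. Its argument "motion" is a list of rows, each a list of 4 numbers: the shift along the world's x, y, z in m, then the turn about the world's z in degrees. A call has 1 to 20 rows; each row is the pose to reach, as a shift and turn from the pose commanded when the call began; what a row does not reach only later rows make up. A row lasts 1/12 s, in which the tool goes at most 41.7 mm and 7.16 degrees, less where a joint would pass 70% of its speed; a pose out of reach is approached as far as the arm can. A call with a gripper value outside its range is refused whole. "claw" is the finger opening in m, from 0 to 0.0854, set as the call begins (left out, the last holds). The fingers move at their own pace and stop on an object; the grip force is fixed at half the most. Time passes only in rows, so rows that repeat a pose let the fingers close. It gives the time, the measured TCP pose, the force and the opening at its end, in the units of the state.
- get_obs(): the state, without advancing time (a new reading comes with each control period).
- capture(name): name is "side" or "top"; returns the picture (480x640x3 uint8, red, green, blue); there is no depth.
- camera_params(name): a dict with "K" (3x3 intrinsics, pixels), "extrinsics" (4x4, takes a point from world to camera coordinates). Camera axes: x right, y down, z forward; pixel columns grow to the right and rows downward; lengths in m; the calibration is good to about 2 mm. A picture is of the moment at which its call begins. camera_params takes no time and is no camera call.
- finish_job(): hands the job in, once; it reports no verdict.
Trained networks look in the newest picture that a camera, given by its name, has taken for a name from the list of things; names that differ only in an ending like _2 or _b are one class to them, and where a whole thing is asked for, a point or a joint stands for the part that bears it (a point fixed in the world has none). Each returns a list of dicts, best first, with "score" (0 to 1); they miss things now and then, are a little off and sometimes report something else, mostly with a low value. They report only what shows in the picture. A call takes as long as a camera call. They do not tell look-alikes from the thing itself.
- look_for(camera, thing): "rect" ([centre column, centre row, width, height] in pixels, round what is visible of it).
The state is a dict: "t": time; "joint_pos": joint angles; "joint_vel": joint speeds; "joint_efforts": joint torques, N m; "position": TCP position; "tcp_rot": TCP orientation; "force": force on the tool from outside, world axes, zero at the start; "torque": the same for the moment, N m; "width": finger opening in m.
Only numpy, scipy, OpenCV 4.12 (cv2) and the standard library are available. Lean on these libraries where they do the work, as an engineer would, in place of code of your own. Each camera call takes 0.05 s, during which the arm holds its last target. There are 200 camera calls.

## Working session

There is one attempt and no reset: what is moved stays moved. The work goes in short steps, Python scripts to look and compute and a tool call to move; the robot and the scene stay as the last step left them, time stands still between calls to the robot, and variables do not carry over. Pictures are saved under pics/ and viewed, about 12 in all and at most 16, crops included, and the job is handed in when it is done.

Besides the shell and the picture viewer there is one more tool, called after "Request:" as name([rows], argument=value, ...), one row to a line, values as JSON. servo_tool: Moves the arm, as the interface text tells. Its arguments: {"type":"object","properties":{"motion":{"type":"array"},"claw":{"type":"number"}},"required":["motion"]}

```bash
mkdir -p pics
python3 - <<'E'
from bench import *
import cv2, numpy as np
for n in ("top","side"):
    im=capture(n); cv2.imwrite(f"pics/{n}0.png",im[:,:,::-1])
    p=camera_params(n); print(n,np.round(p["K"],1).tolist(),np.round(p["extrinsics"],3).tolist())
    for t in ("owl_turquoise","owl_brown","owl_pink","owl_white","pad_a","amethyst","price_card"):
        print(t,[(np.round(d["rect"]).tolist(),round(d["score"],2)) for d in look_for(n,t)])
o=get_obs();print(o["t"],o["position"],o["tcp_rot"],o["width"])
E
```

```text
top [[481.0, 0.0, 317.1], [0.0, 481.0, 251.3], [0.0, 0.0, 1.0]] [[0.01, -1.0, 0.012, -0.023], [-0.993, -0.012, -0.119, 0.514], [0.119, -0.011, -0.993, 0.952], [0.0, 0.0, 0.0, 1.0]]
owl_turquoise [([508.0, 255.0, 43.0, 34.0], 0.8)]
owl_brown [([509.0, 254.0, 43.0, 34.0], 0.65), ([254.0, 291.0, 25.0, 23.0], 0.62), ([353.0, 273.0, 22.0, 14.0], 0.41)]
owl_pink [([366.0, 327.0, 23.0, 19.0], 0.76), ([493.0, 310.0, 28.0, 20.0], 0.66), ([353.0, 274.0, 22.0, 19.0], 0.58), ([318.0, 260.0, 18.0, 24.0], 0.56)]
owl_white [([113.0, 275.0, 20.0, 18.0], 0.63), ([336.0, 209.0, 30.0, 30.0], 0.47)]
pad_a [([334.0, 209.0, 28.0, 33.0], 0.88), ([298.0, 214.0, 32.0, 33.0], 0.83), ([258.0, 220.0, 33.0, 31.0], 0.83), ([372.0, 207.0, 29.0, 26.0], 0.8)]
amethyst [([420.0, 196.0, 36.0, 35.0], 0.75)]
price_card [([212.0, 223.0, 37.0, 26.0], 0.58)]
side [[485.6, 0.0, 314.9], [0.0, 485.6, 240.9], [0.0, 0.0, 1.0]] [[-0.967, -0.256, 0.016, 0.484], [-0.139, 0.472, -0.87, 0.12], [0.215, -0.843, -0.492, 0.825], [0.0, 0.0, 0.0, 1.0]]
owl_turquoise [([349.0, 169.0, 25.0, 46.0], 0.78)]
owl_brown [([337.0, 287.0, 30.0, 60.0], 0.58)]
owl_pink [([390.0, 184.0, 14.0, 30.0], 0.96), ([318.0, 251.0, 22.0, 39.0], 0.91), ([392.0, 234.0, 18.0, 40.0], 0.74), ([344.0, 234.0, 21.0, 34.0], 0.61)]
owl_white [([258.0, 427.0, 27.0, 46.0], 0.82)]
pad_a [([254.0, 286.0, 42.0, 27.0], 0.81), ([278.0, 223.0, 29.0, 15.0], 0.77), ([273.0, 238.0, 32.0, 18.0], 0.74), ([264.0, 262.0, 36.0, 19.0], 0.57)]
amethyst [([287.0, 195.0, 30.0, 30.0], 0.87)]
price_card [([238.0, 305.0, 36.0, 47.0], 0.97)]
0.8 [ 0.24271946 -0.62986918  0.25030066] [ 0.12929593  0.69519527  0.12931013 -0.69517263] 0.085653232696824
```

View pics/top0.png

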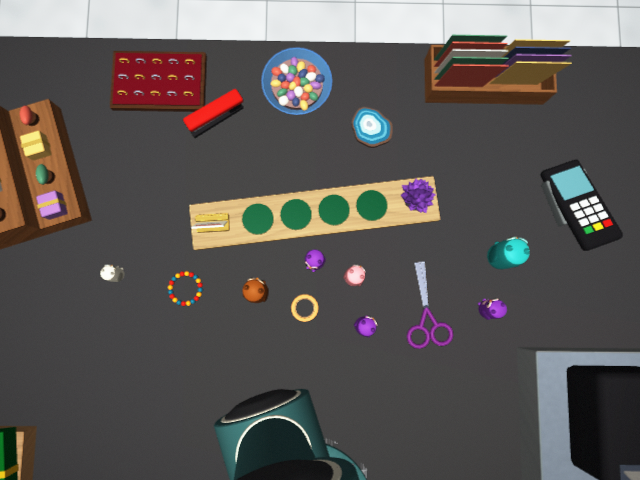

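View pics/side0.png

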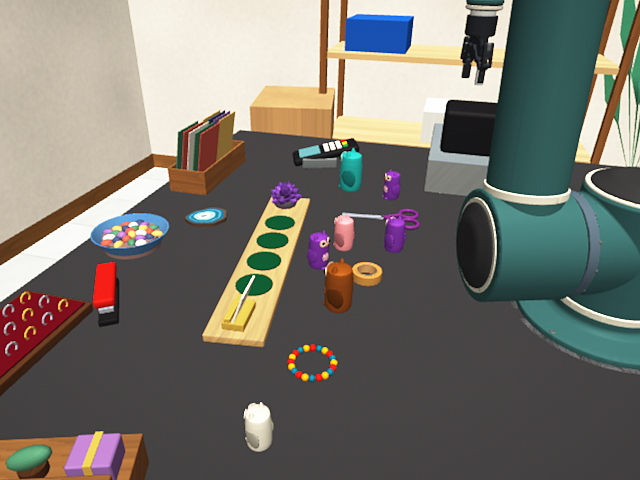

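Plank seen with the price card on the left (px 212,223), the amethyst on the right (420,196), and pads at columns 258–372. The owls are white (113,275), brown (254,291), pink (353,273) and turquoise (509,254), with purple look-alikes nearby. Next I fit positions and look at zoomed crops for yaw.

```bash
cat > h.py <<'E'
import cv2, numpy as np
from scipy.optimize import least_squares
OW={'turquoise':(104,56,21,67),'brown':(87,47,17,56),'pink':(72,39,14,46),'white':(58,31,12,37)}
def proj(p,P):
    K,T=P["K"],P["extrinsics"]; c=np.atleast_2d(P3(p))@T[:3,:3].T+T[:3,3]; u=c@np.array(K).T
    return u[:,:2]/u[:,2:]
def P3(p): return np.asarray(p,float)
def ray(px,z,P):
    K,T=np.array(P["K"]),np.array(P["extrinsics"]); d=T[:3,:3].T@np.linalg.inv(K)@[px[0],px[1],1]; c=-T[:3,:3].T@T[:3,3]
    return c+d*(z-c[2])/d[2]
def mask(im,name):
    h=cv2.cvtColor(im,cv2.COLOR_RGB2HSV).astype(int);H,S,V=h[...,0],h[...,1],h[...,2]
    return {'turquoise':(H>80)&(H<95)&(S>120)&(V>60),'brown':(H>5)&(H<16)&(S>150)&(V>40),
     'pink':((H>170)|(H<7))&(S>50)&(S<150)&(V>90),'white':(S<50)&(V>95)}[name].astype(np.uint8)
def blob(im,name,rect):
    m=mask(im,name); n,l,s,c=cv2.connectedComponentsWithStats(m)
    x,y,w,hh=rect; best=[i for i in range(1,n) if abs(c[i][0]-x)<w/2+4 and abs(c[i][1]-y)<hh/2+4]
    i=max(best,key=lambda i:s[i][4]); return s[i]
def model(name,xy,P,z0=0):
    h,d,a,b=[v/1000 for v in OW[name]]; t=np.linspace(0,2*np.pi,40); pts=[]
    for r,z in [(d*.4,0),(d/2,a),(d/2,b),(d*.45,b+.1*h),(d*.36,b+.2*h),(d*.2,.92*h)]:
        pts.append(np.c_[xy[0]+r*np.cos(t),xy[1]+r*np.sin(t),0*t+z+z0])
    u=proj(np.vstack(pts),P); return np.r_[u.min(0),u.max(0)]
E
python3 - <<'E'
from bench import *
from h import *
R={'turquoise':([508,255,43,34],[349,169,25,46]),'brown':([254,291,25,23],[337,287,30,60]),'pink':([353,274,22,19],[344,234,21,34]),'white':([113,275,20,18],[258,427,27,46])}
P={n:camera_params(n) for n in("top","side")}
I={n:cv2.cvtColor(cv2.imread(f"pics/{n}0.png"),cv2.COLOR_BGR2RGB) for n in P}
rows=[]
for k,(rt,rs) in R.items():
    ob={}
    for n,r in (("top",rt),("side",rs)):
        s=blob(I[n],k,r); ob[n]=np.array([s[0],s[1],s[0]+s[2],s[1]+s[3]])
    f=lambda xy:np.r_[model(k,xy,P["top"])-ob["top"],(model(k,xy,P["side"])-ob["side"])*.7]
    x0=ray(rt[:2],.04,P["top"])[:2]
    s=least_squares(f,x0,loss='soft_l1'); print(k,np.round(s.x,4),np.round(s.fun,1))
    ct=[cv2.resize(I[n][max(0,r[1]-30):r[1]+30,r[0]-30:r[0]+30],(360,360),interpolation=cv2.INTER_CUBIC)[:270] for n,r in (("top",rt),("side",[rs[0],min(rs[1],449)]))]
    rows.append(np.vstack([c[:,80:280] for c in ct]))
h=cv2.cvtColor(I["top"],cv2.COLOR_RGB2HSV).astype(int)
g=((h[...,0]>60)&(h[...,0]<85)&(h[...,1]>100)).astype(np.uint8); g[:180]=0;g[240:]=0;g[:,:235]=0;g[:,395:]=0
n,l,s,c=cv2.connectedComponentsWithStats(g)
for i in range(1,n):
    if s[i][4]>200: print("pad",np.round(ray(c[i],.018,P["top"]),4))
for nm,px,z in (("amethyst",(419,196),.04),("card",(212,223),.03),("purpA",(318,260),.036),("purpB",(366,327),.036),("purpC",(493,310),.036)): print(nm,np.round(ray(px,z,P["top"]),3))
cv2.imwrite("pics/crops.png",np.hstack(rows)[:,:,::-1])
E
```

```text
turquoise [ 0.5115 -0.4032] [ 1.9 -0.3 -2.4 -0.3  1.3  2.5  0.4 -1.1]
brown [0.4325 0.106 ] [ 0.2  0.3 -0.1 -0.5  0.9  3.3 -0.5 -0.5]
pink [ 0.4651 -0.0935] [ 1.2  0.4 -1.2 -0.4  0.7  1.4 -0.8 -1.3]
white [0.4652 0.3987] [ 1.6  1.  -0.8 -0.9  1.1  3.2 -1.6 -0.8]
pad [ 0.6151 -0.1302  0.018 ]
pad [ 0.6044 -0.0507  0.018 ]
pad [0.5939 0.0284 0.018 ]
pad [0.5832 0.1077 0.018 ]
amethyst [ 0.63  -0.226  0.04 ]
card [0.57  0.199 0.03 ]
purpA [ 0.496 -0.019  0.036]
purpB [ 0.362 -0.116  0.036]
purpC [ 0.399 -0.372  0.036]
```

View pics/crops.png

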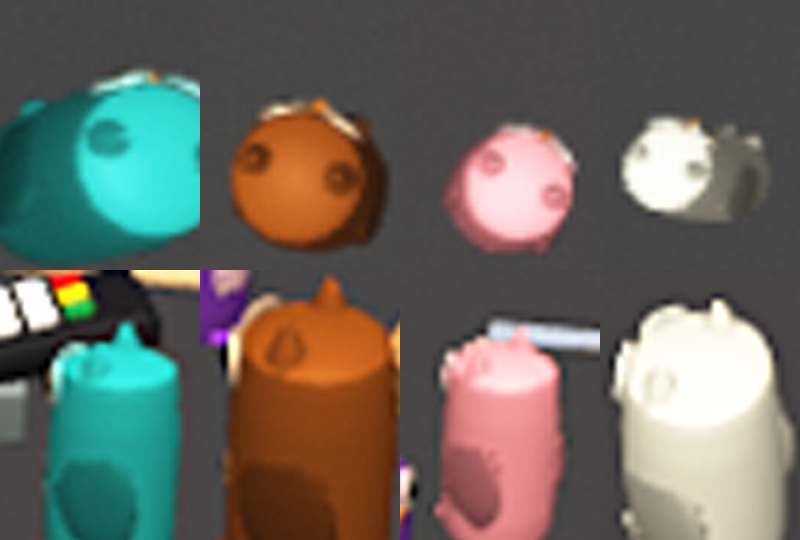

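Crops: tuft pairs give facing yaws of about −9° turquoise, −14° brown, −28° pink and −16° white. The plank's outward axis is +7.6°. I start with the turquoise owl, jaws along its facing.

Request:
servo_tool([
  [0.269, 0.227, -0.06, 60],
  [0.269, 0.227, -0.06, 60],
  [0.269, 0.227, -0.06, 60],
  [0.269, 0.227, -0.06, 60],
  [0.269, 0.227, -0.06, 60],
  [0.269, 0.227, -0.06, 60],
  [0.269, 0.227, -0.06, 60],
  [0.269, 0.227, -0.06, 60],
  [0.269, 0.227, -0.06, 60],
  [0.269, 0.227, -0.06, 60],
  [0.269, 0.227, -0.06, 60],
  [0.269, 0.227, -0.06, 60],
  [0.269, 0.227, -0.06, 60],
  [0.269, 0.227, -0.06, 60],
], claw=0.085)

```text
t: 1.97
position: [0.511, -0.4037, 0.1906]
tcp_rot: [-0.459, -0.538, -0.459, 0.538]
force: [-0.2, -0.5, 0.2]
width: 0.0851
```

Request:
servo_tool([
  [0.0005, 0.0005, -0.03, 0],
  [0.0005, 0.0005, -0.06, 0],
  [0.0005, 0.0005, -0.085, 0],
  [0.0005, 0.0005, -0.105, 0],
  [0.0005, 0.0005, -0.12, 0],
  [0.0005, 0.0005, -0.13, 0],
  [0.0005, 0.0005, -0.134, 0],
  [0.0005, 0.0005, -0.134, 0],
  [0.0005, 0.0005, -0.134, 0],
])

```text
t: 2.72
position: [0.5125, -0.4028, 0.0574]
tcp_rot: [0.46, 0.538, 0.459, -0.537]
force: [-0.6, -0.1, 1.3]
width: 0.0851
```

Request:
servo_tool([
  [0, 0, 0, 0],
  [0, 0, 0, 0],
  [0, 0, 0, 0],
  [0, 0, 0, 0],
  [0, 0, 0, 0],
  [0, 0, 0, 0],
  [0, 0, 0, 0],
  [0, 0, 0, 0],
], claw=0.045)

```text
t: 3.38
position: [0.5125, -0.4027, 0.0578]
tcp_rot: [0.46, 0.537, 0.459, -0.537]
force: [-3.1, 1.2, 8.9]
width: 0.0544
```

```bash
cat > pic.py <<'E'
import sys
from bench import *
import cv2, numpy as np
# pic.py out  x y z half_top half_side : zoomed crops of both cameras round a world point
from h import proj
o=sys.argv[1]; p=[float(v) for v in sys.argv[2:5]]; hs=[int(v) for v in sys.argv[5:7]]
L=[]
for n,hf in zip(("top","side"),hs):
    im=capture(n); cv2.imwrite(f"pics/{o}_{n}.png",im[:,:,::-1])
    u,v=proj(p,camera_params(n))[0]; u,v=int(np.clip(u,hf,639-hf)),int(np.clip(v,hf,479-hf))
    print(n,u-hf,v-hf,400/(2*hf))
    L.append(cv2.resize(im[v-hf:v+hf,u-hf:u+hf],(400,400),interpolation=cv2.INTER_CUBIC))
cv2.imwrite(f"pics/{o}.png",np.hstack(L)[:,:,::-1])
E
python3 pic.py a 0.51 -0.403 0.06 50 50
```

```text
top 461 203 4.0
side 301 115 4.0
```

View pics/a.png

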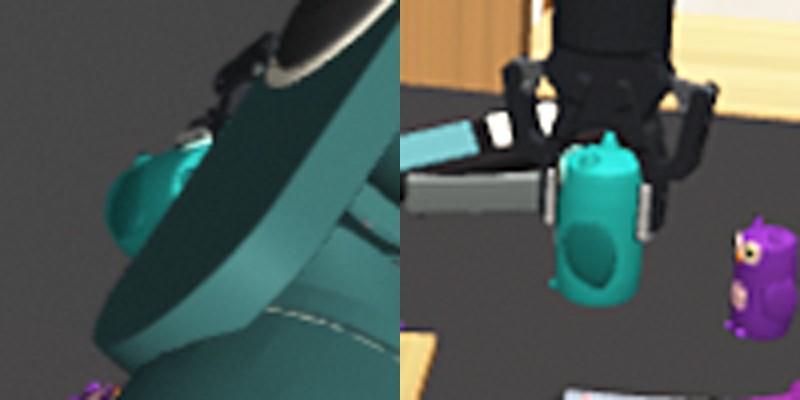

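Side view: the turquoise owl is held at the upper drum, standing upright. Lifting and carrying it to the first pad.

Request:
servo_tool([
  [0, 0, 0.015, 0],
  [0, 0, 0.045, 0],
  [0, 0, 0.08, 0],
  [0, 0, 0.11, 0],
  [0, 0, 0.13, 0],
  [0.005, 0.012, 0.14, 1],
  [0.012, 0.033, 0.14, 2],
  [0.022, 0.058, 0.14, 4],
  [0.032, 0.086, 0.14, 6],
  [0.044, 0.116, 0.14, 8],
  [0.055, 0.147, 0.14, 10],
  [0.066, 0.176, 0.14, 11],
  [0.077, 0.204, 0.14, 13],
  [0.086, 0.229, 0.14, 14],
  [0.094, 0.25, 0.14, 15],
  [0.1, 0.265, 0.14, 16],
  [0.1025, 0.2725, 0.14, 17],
  [0.1025, 0.2725, 0.14, 17],
  [0.1025, 0.2725, 0.14, 17],
])

```text
t: 5.07
position: [0.6144, -0.1298, 0.1962]
tcp_rot: [0.534, 0.463, 0.534, -0.464]
force: [0.4, -0.7, -3.4]
width: 0.0541
```

Request:
servo_tool([
  [0, 0, -0.015, 0],
  [0, 0, -0.035, 0],
  [0, 0, -0.06, 0],
  [0, 0, -0.08, 0],
  [0, 0, -0.095, 0],
  [0, 0, -0.103, 0],
  [0, 0, -0.103, 0],
  [0, 0, -0.103, 0],
])

```text
t: 5.73
position: [0.6148, -0.1302, 0.0936]
tcp_rot: [0.534, 0.464, 0.534, -0.464]
force: [0.3, 0.3, -2.8]
width: 0.0544
```

```bash
python3 pic.py b 0.615 -0.13 0.05 50 50
```

```text
top 323 151 4.0
side 229 158 4.0
```

View pics/b.png

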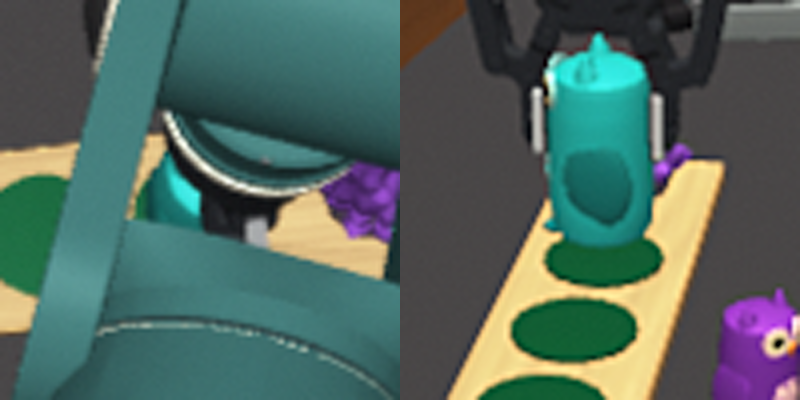

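Held upright, about 18 mm above the first pad. Lowering the rest.

Request:
servo_tool([
  [0, 0, -0.005, 0],
  [0, 0, -0.01, 0],
  [0, 0, -0.0145, 0],
  [0, 0, -0.017, 0],
  [0, 0, -0.017, 0],
  [0, 0, -0.017, 0],
])

```text
t: 6.33
position: [0.6147, -0.1298, 0.0761]
tcp_rot: [0.534, 0.464, 0.534, -0.464]
force: [0.4, -0.3, -4.2]
width: 0.0546
```

Request:
servo_tool([
  [0, 0, -0.001, 0],
  [0, 0, -0.002, 0],
  [0, 0, -0.002, 0],
  [0, 0, -0.002, 0],
])

```text
t: 6.67
position: [0.6148, -0.1299, 0.0758]
tcp_rot: [0.534, 0.464, 0.534, -0.463]
force: [-7.8, 1.5, 12.3]
width: 0.0545
```

Request:
servo_tool([
  [0, 0, 0.001, 0],
  [0, 0, 0.001, 0],
  [0, 0, 0.001, 0],
  [0, 0, 0.001, 0],
  [0, 0, 0.001, 0],
  [0, 0, 0.001, 0],
  [0, 0, 0.001, 0],
], claw=0.085)

```text
t: 7.25
position: [0.6147, -0.1299, 0.0752]
tcp_rot: [0.534, 0.464, 0.534, -0.464]
force: [-0.0, -0.6, -0.4]
width: 0.085
```

Request:
servo_tool([
  [0, 0, 0.01, 0],
  [0, 0, 0.03, 0],
  [0, 0, 0.06, 0],
  [0, 0, 0.09, 0],
  [0, 0, 0.12, 0],
  [0, 0, 0.12, 0],
  [0, 0, 0.12, 0],
])

```text
t: 7.83
position: [0.6153, -0.13, 0.1981]
tcp_rot: [0.535, 0.464, 0.533, -0.463]
force: [1.1, 0.0, -0.0]
width: 0.0851
```

Request:
servo_tool([
  [-0.02, 0.025, 0, -4],
  [-0.05, 0.06, 0, -8],
  [-0.08, 0.1, 0, -12],
  [-0.11, 0.14, 0, -16],
  [-0.14, 0.18, 0, -20],
  [-0.165, 0.215, 0, -22],
  [-0.1825, 0.236, 0, -22],
  [-0.1825, 0.236, -0.02, -22],
  [-0.1825, 0.236, -0.05, -22],
  [-0.1825, 0.236, -0.05, -22],
])

```text
t: 8.67
position: [0.4295, 0.1066, 0.1401]
tcp_rot: [-0.435, -0.554, -0.437, 0.558]
force: [-0.5, -0.8, -2.0]
width: 0.0849
```

```bash
python3 pic.py c 0.55 -0.02 0.05 90 90
```

```text
top 228 142 2.2222222222222223
side 203 146 2.2222222222222223
```

View pics/c.png

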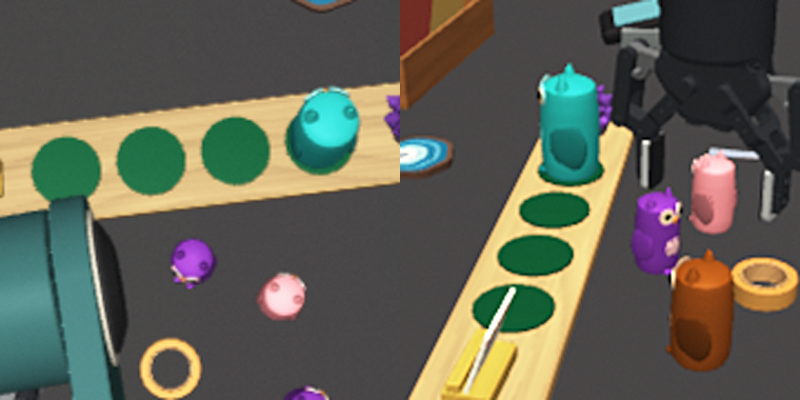

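Turquoise stands centred on its pad, facing outward. Descending on brown.

Request:
servo_tool([
  [0, 0, -0.02, 0],
  [0, 0, -0.045, 0],
  [0, 0, -0.07, 0],
  [0, 0, -0.08, 0],
  [0, 0, -0.08, 0],
  [0, 0, -0.08, 0],
])

```text
t: 9.27
position: [0.4329, 0.1059, 0.0666]
tcp_rot: [0.436, 0.557, 0.435, -0.557]
force: [-0.2, -0.3, 0.7]
width: 0.0849
```

Request:
servo_tool([
  [0, 0, -0.01, 0],
  [0, 0, -0.02, 0],
  [0, 0, -0.0245, 0],
  [0, 0, -0.0245, 0],
  [0, 0, -0.0245, 0],
])

```text
t: 9.68
position: [0.4321, 0.1061, 0.0407]
tcp_rot: [-0.436, -0.557, -0.436, 0.557]
force: [0.7, 0.6, 0.2]
width: 0.0852
```

Request:
servo_tool([
  [0, 0, 0, 0],
  [0, 0, 0, 0],
  [0, 0, 0, 0],
  [0, 0, 0, 0],
  [0, 0, 0, 0],
  [0, 0, 0, 0],
  [0, 0, 0, 0],
  [0, 0, 0, 0],
  [0, 0, 0, 0],
], claw=0.037)

```text
t: 10.43
position: [0.4326, 0.1062, 0.0415]
tcp_rot: [0.436, 0.557, 0.436, -0.557]
force: [-1.7, -0.1, 6.7]
width: 0.046
```

Request:
servo_tool([
  [0, 0, 0.015, 0],
  [0, 0, 0.045, 0],
  [0, 0, 0.08, 0],
  [0, 0, 0.11, 0],
  [0, 0, 0.125, 0],
  [0.008, -0.008, 0.13, 1],
  [0.023, -0.021, 0.13, 3],
  [0.042, -0.038, 0.13, 6],
  [0.063, -0.058, 0.13, 9],
  [0.086, -0.079, 0.13, 12],
  [0.108, -0.099, 0.13, 15],
  [0.129, -0.118, 0.13, 18],
  [0.147, -0.134, 0.13, 20],
  [0.161, -0.147, 0.13, 21],
  [0.17, -0.155, 0.13, 22],
  [0.172, -0.157, 0.13, 22],
  [0.172, -0.157, 0.13, 22],
  [0.172, -0.157, 0.13, 22],
])

```text
t: 11.93
position: [0.6037, -0.0505, 0.1705]
tcp_rot: [0.534, 0.464, 0.534, -0.464]
force: [-0.0, -0.3, -3.3]
width: 0.0455
```

Request:
servo_tool([
  [0, 0, -0.015, 0],
  [0, 0, -0.035, 0],
  [0, 0, -0.06, 0],
  [0, 0, -0.08, 0],
  [0, 0, -0.095, 0],
  [0, 0, -0.105, 0],
  [0, 0, -0.109, 0],
  [0, 0, -0.109, 0],
  [0, 0, -0.109, 0],
])

```text
t: 12.68
position: [0.6044, -0.0507, 0.0625]
tcp_rot: [0.534, 0.464, 0.534, -0.463]
force: [-0.4, 0.7, -1.8]
width: 0.0457
```

Request:
servo_tool([
  [0, 0, -0.002, 0],
  [0, 0, -0.004, 0],
  [0, 0, -0.004, 0],
  [0, 0, -0.004, 0],
])

```text
t: 13.02
position: [0.6049, -0.0509, 0.0595]
tcp_rot: [0.535, 0.464, 0.533, -0.463]
force: [-2.5, 1.4, 8.1]
width: 0.0454
```

Request:
servo_tool([
  [0, 0, 0.001, 0],
  [0, 0, 0.001, 0],
  [0, 0, 0.001, 0],
  [0, 0, 0.001, 0],
  [0, 0, 0.001, 0],
  [0, 0, 0.001, 0],
  [0, 0, 0.001, 0],
  [0, 0, 0.001, 0],
], claw=0.083)

```text
t: 13.68
position: [0.6042, -0.0509, 0.0587]
tcp_rot: [0.534, 0.464, 0.534, -0.464]
force: [-0.2, 0.5, -0.5]
width: 0.083
```

Request:
servo_tool([
  [0, 0, 0.01, 0],
  [0, 0, 0.03, 0],
  [0, 0, 0.06, 0],
  [0, 0, 0.09, 0],
  [0, 0, 0.12, 0],
  [-0.01, -0.004, 0.12, -4],
  [-0.035, -0.011, 0.12, -10],
  [-0.065, -0.02, 0.12, -17],
  [-0.095, -0.029, 0.12, -24],
  [-0.12, -0.037, 0.12, -30],
  [-0.139, -0.043, 0.12, -36],
  [-0.139, -0.043, 0.11, -36],
  [-0.139, -0.043, 0.09, -36],
  [-0.139, -0.043, 0.06, -36],
  [-0.139, -0.043, 0.05, -36],
  [-0.139, -0.043, 0.05, -36],
  [-0.139, -0.043, 0.05, -36],
])

```text
t: 15.1
position: [0.4655, -0.0938, 0.1094]
tcp_rot: [-0.365, -0.606, -0.365, 0.606]
force: [0.6, -0.0, 0.3]
width: 0.083
```

```bash
python3 pic.py d 0.53 -0.06 0.05 75 75
```

```text
top 263 167 2.6666666666666665
side 233 153 2.6666666666666665
```

View pics/d.png

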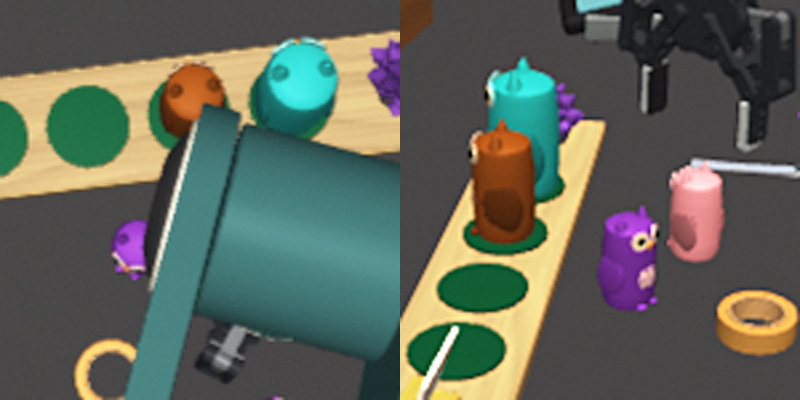

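Brown is on its pad, facing out, and the gripper is above pink. Going down to grip.

Request:
servo_tool([
  [0, 0, -0.02, 0],
  [0, 0, -0.045, 0],
  [0, 0, -0.062, 0],
  [0, 0, -0.073, 0],
  [0, 0, -0.077, 0],
  [0, 0, -0.077, 0],
  [0, 0, -0.077, 0],
])

```text
t: 15.78
position: [0.4658, -0.094, 0.033]
tcp_rot: [0.365, 0.606, 0.364, -0.606]
force: [0.1, -0.2, 0.3]
width: 0.0828
```

Request:
servo_tool([
  [0, 0, 0, 0],
  [0, 0, 0, 0],
  [0, 0, 0, 0],
  [0, 0, 0, 0],
  [0, 0, 0, 0],
  [0, 0, 0, 0],
  [0, 0, 0, 0],
  [0, 0, 0, 0],
  [0, 0, 0, 0],
  [0, 0, 0, 0],
], claw=0.03)

```text
t: 16.62
position: [0.4655, -0.0939, 0.0326]
tcp_rot: [0.365, 0.606, 0.364, -0.606]
force: [-2.2, 0.4, 7.1]
width: 0.0375
```

Request:
servo_tool([
  [0, 0, 0.015, 0],
  [0, 0, 0.045, 0],
  [0, 0, 0.08, 0],
  [0, 0, 0.11, 0],
  [0, 0, 0.125, 0],
  [0.006, 0.006, 0.13, 2],
  [0.017, 0.016, 0.13, 5],
  [0.031, 0.03, 0.13, 9],
  [0.047, 0.045, 0.13, 14],
  [0.064, 0.061, 0.13, 19],
  [0.081, 0.077, 0.13, 24],
  [0.097, 0.092, 0.13, 29],
  [0.11, 0.105, 0.13, 33],
  [0.12, 0.115, 0.13, 35],
  [0.127, 0.121, 0.13, 36],
  [0.1285, 0.1225, 0.13, 36],
  [0.1285, 0.1225, 0.13, 36],
  [0.1285, 0.1225, 0.13, 36],
])

```text
t: 18.12
position: [0.5933, 0.0283, 0.1616]
tcp_rot: [0.534, 0.464, 0.534, -0.464]
force: [-0.6, 0.4, -2.4]
width: 0.0375
```

Request:
servo_tool([
  [0, 0, -0.015, 0],
  [0, 0, -0.035, 0],
  [0, 0, -0.06, 0],
  [0, 0, -0.08, 0],
  [0, 0, -0.095, 0],
  [0, 0, -0.105, 0],
  [0, 0, -0.109, 0],
  [0, 0, -0.109, 0],
  [0, 0, -0.109, 0],
])

```text
t: 18.87
position: [0.594, 0.0284, 0.0537]
tcp_rot: [0.534, 0.464, 0.534, -0.463]
force: [-0.5, 0.7, -1.6]
width: 0.0373
```

Request:
servo_tool([
  [0, 0, -0.002, 0],
  [0, 0, -0.004, 0],
  [0, 0, -0.004, 0],
  [0, 0, -0.004, 0],
])

```text
t: 19.2
position: [0.5944, 0.0286, 0.0506]
tcp_rot: [0.535, 0.464, 0.533, -0.463]
force: [-3.5, -0.7, 11.0]
width: 0.0375
```

Request:
servo_tool([
  [0, 0, 0.001, 0],
  [0, 0, 0.001, 0],
  [0, 0, 0.001, 0],
  [0, 0, 0.001, 0],
  [0, 0, 0.001, 0],
  [0, 0, 0.001, 0],
  [0, 0, 0.001, 0],
  [0, 0, 0.001, 0],
], claw=0.075)

```text
t: 19.87
position: [0.5937, 0.0286, 0.0497]
tcp_rot: [0.534, 0.464, 0.534, -0.464]
force: [0.7, 0.5, -0.1]
width: 0.0751
```

Request:
servo_tool([
  [0, 0, 0.01, 0],
  [0, 0, 0.03, 0],
  [0, 0, 0.06, 0],
  [0, 0, 0.09, 0],
  [0, 0, 0.12, 0],
  [-0.008, 0.02, 0.12, -2],
  [-0.018, 0.05, 0.12, -5],
  [-0.03, 0.085, 0.12, -8],
  [-0.042, 0.12, 0.12, -12],
  [-0.055, 0.155, 0.12, -15],
  [-0.067, 0.19, 0.12, -18],
  [-0.079, 0.225, 0.12, -21],
  [-0.091, 0.26, 0.12, -24],
  [-0.103, 0.295, 0.12, -24],
  [-0.115, 0.33, 0.12, -24],
  [-0.124, 0.357, 0.12, -24],
  [-0.1287, 0.37, 0.11, -24],
  [-0.1287, 0.37, 0.08, -24],
  [-0.1287, 0.37, 0.06, -24],
  [-0.1287, 0.37, 0.06, -24],
])

```text
t: 21.53
position: [0.4635, 0.3974, 0.1054]
tcp_rot: [-0.426, -0.562, -0.426, 0.566]
force: [-0.9, -0.6, -1.3]
width: 0.075
```

```bash
python3 pic.py e 0.53 0.2 0.05 115 160
```

```text
top 93 126 1.7391304347826086
side 103 144 1.25
```

View pics/e.png

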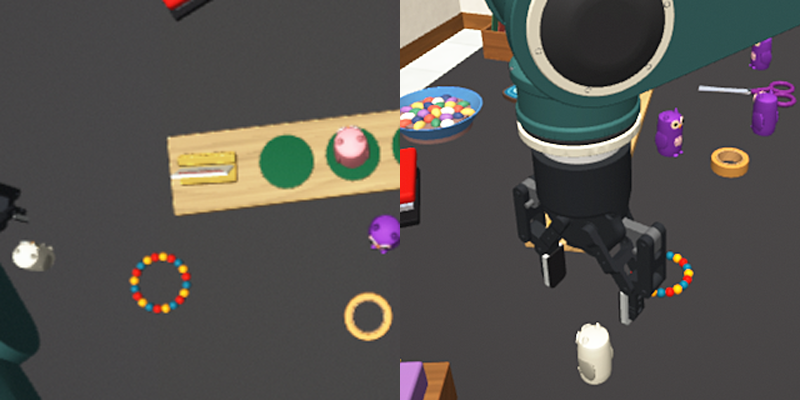

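Pink is placed, and the gripper stands over white. Descending.

Request:
servo_tool([
  [0, 0, -0.015, 0],
  [0, 0, -0.035, 0],
  [0, 0, -0.05, 0],
  [0, 0, -0.055, 0],
  [0, 0, -0.055, 0],
  [0, 0, -0.055, 0],
])

```text
t: 22.13
position: [0.4657, 0.3989, 0.0565]
tcp_rot: [0.426, 0.565, 0.426, -0.564]
force: [-0.6, 0.5, 0.7]
width: 0.0749
```

Request:
servo_tool([
  [0, 0, -0.012, 0],
  [0, 0, -0.024, 0],
  [0, 0, -0.03, 0],
  [0, 0, -0.03, 0],
  [0, 0, -0.03, 0],
])

```text
t: 22.55
position: [0.4647, 0.3985, 0.0242]
tcp_rot: [-0.426, -0.564, -0.426, 0.565]
force: [0.2, 0.3, 0.1]
width: 0.0746
```

Request:
servo_tool([
  [0, 0, 0, 0],
  [0, 0, 0, 0],
  [0, 0, 0, 0],
  [0, 0, 0, 0],
  [0, 0, 0, 0],
  [0, 0, 0, 0],
  [0, 0, 0, 0],
  [0, 0, 0, 0],
  [0, 0, 0, 0],
  [0, 0, 0, 0],
], claw=0.023)

```text
t: 23.38
position: [0.4653, 0.3989, 0.0255]
tcp_rot: [0.426, 0.565, 0.426, -0.564]
force: [-1.3, -0.3, 6.1]
width: 0.0298
```

Request:
servo_tool([
  [0, 0, 0.015, 0],
  [0, 0, 0.045, 0],
  [0, 0, 0.08, 0],
  [0, 0, 0.11, 0],
  [0, 0, 0.125, 0],
  [0.005, -0.013, 0.13, 1],
  [0.014, -0.035, 0.13, 3],
  [0.025, -0.062, 0.13, 6],
  [0.037, -0.092, 0.13, 9],
  [0.05, -0.124, 0.13, 12],
  [0.063, -0.156, 0.13, 15],
  [0.076, -0.187, 0.13, 18],
  [0.088, -0.217, 0.13, 20],
  [0.099, -0.243, 0.13, 22],
  [0.107, -0.265, 0.13, 23],
  [0.114, -0.281, 0.13, 24],
  [0.118, -0.291, 0.13, 24],
  [0.118, -0.291, 0.13, 24],
  [0.118, -0.291, 0.13, 24],
  [0.118, -0.291, 0.13, 24],
])

```text
t: 25.05
position: [0.5827, 0.1084, 0.1544]
tcp_rot: [0.534, 0.463, 0.534, -0.464]
force: [-0.4, -0.4, -1.0]
width: 0.03
```

Request:
servo_tool([
  [0, 0, -0.015, 0],
  [0, 0, -0.035, 0],
  [0, 0, -0.06, 0],
  [0, 0, -0.08, 0],
  [0, 0, -0.095, 0],
  [0, 0, -0.105, 0],
  [0, 0, -0.109, 0],
  [0, 0, -0.109, 0],
  [0, 0, -0.109, 0],
])

```text
t: 25.8
position: [0.5833, 0.108, 0.0466]
tcp_rot: [0.534, 0.464, 0.534, -0.463]
force: [-0.3, 0.3, -0.5]
width: 0.0297
```

Request:
servo_tool([
  [0, 0, -0.002, 0],
  [0, 0, -0.004, 0],
  [0, 0, -0.004, 0],
  [0, 0, -0.004, 0],
])

```text
t: 26.13
position: [0.5837, 0.1078, 0.0435]
tcp_rot: [0.534, 0.464, 0.533, -0.463]
force: [-2.4, 0.8, 8.7]
width: 0.0298
```

Contact. Releasing, rising and backing off so the top camera sees the plank.

Request:
servo_tool([
  [0, 0, 0.001, 0],
  [0, 0, 0.001, 0],
  [0, 0, 0.001, 0],
  [0, 0, 0.001, 0],
  [0, 0, 0.001, 0],
  [0, 0, 0.001, 0],
  [0, 0, 0.001, 0],
  [0, 0, 0.001, 0],
], claw=0.07)

```text
t: 26.8
position: [0.583, 0.1076, 0.0428]
tcp_rot: [0.534, 0.464, 0.534, -0.464]
force: [0.2, -1.2, 0.4]
width: 0.0702
```

Request:
servo_tool([
  [0, 0, 0.01, 0],
  [0, 0, 0.03, 0],
  [0, 0, 0.06, 0],
  [0, 0, 0.09, 0],
  [0, 0, 0.12, 0],
  [0, 0, 0.15, 0],
  [-0.01, 0.02, 0.16, 0],
  [-0.03, 0.06, 0.17, 0],
  [-0.045, 0.1, 0.17, 0],
  [-0.06, 0.14, 0.17, 0],
  [-0.075, 0.18, 0.17, 0],
  [-0.09, 0.22, 0.17, 0],
  [-0.1, 0.26, 0.17, 0],
  [-0.11, 0.3, 0.17, 0],
  [-0.11, 0.34, 0.17, 0],
  [-0.11, 0.37, 0.17, 0],
  [-0.11, 0.37, 0.17, 0],
  [-0.11, 0.37, 0.17, 0],
])

```text
t: 28.3
position: [0.4724, 0.479, 0.2128]
tcp_rot: [0.534, 0.463, 0.534, -0.463]
force: [0.9, -0.0, -0.7]
width: 0.0701
```

```bash
python3 pic.py f 0.6 0 0.05 100 100
python3 - <<'E'
from bench import *
from h import *
P=camera_params("top"); im=cv2.cvtColor(cv2.imread("pics/f_top.png"),cv2.COLOR_BGR2RGB)
pads={'turquoise':(.6151,-.1302),'brown':(.6044,-.0507),'pink':(.5939,.0284),'white':(.5832,.1077)}
for k,p in pads.items():
    u=proj([*p,.06],P)[0]; s=blob(im,k,[u[0],u[1],30,30]); ob=np.array([s[0],s[1],s[0]+s[2],s[1]+s[3]])
    r=least_squares(lambda xy:model(k,xy,P,.018)-ob,p); print(k,"err mm",np.round((r.x-p)*1000,1),"res px",np.round(r.fun,1))
for t in ("amethyst","price_card"): print(t,np.round(look_for("top",t)[0]["rect"]))
E
```

```text
top 209 107 2.0
side 165 137 2.0
turquoise err mm [-1.5  2. ] res px [ 0.1  1.2 -0.1 -1.3]
brown err mm [ 1.9 -1. ] res px [-0.1  1.   0.1 -1. ]
pink err mm [ 0.5 -0.2] res px [ 0.1  0.4 -0.1 -0.5]
white err mm [ 1.1 -1.1] res px [ 0.2  0.8 -0.2 -0.8]
amethyst [420. 194.  38.  35.]
price_card [213. 222.  35.  23.]
```

View pics/f.png

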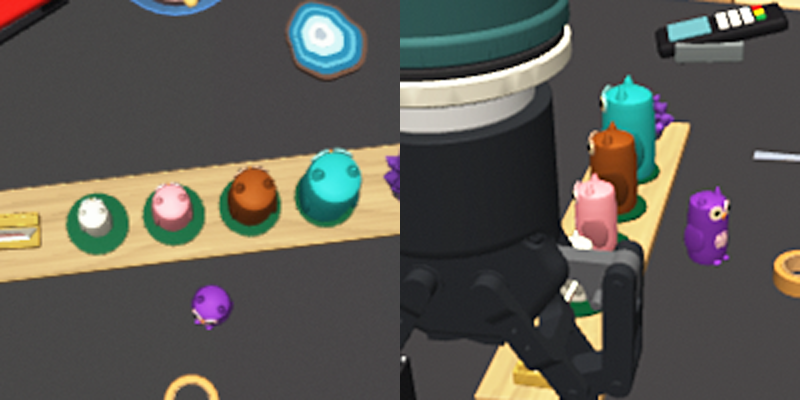

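All four are on their pads within about 3 mm, upright and facing out. The amethyst and price card show no shift. Handing in.

```bash
python3 -c "
from bench import *
print(finish_job())"
```

```text
the job is handed in; nothing more can be done
None
```

All four owls now stand upright on their own pads, from the turquoise next to the amethyst, then brown and pink, to the white next to the price card. I gripped each one by its drum and turned it 17–36° on the way, so it faces out across the plank. I handed the job in at about 28 s on the robot's clock; it gives no verdict.

**Position:** the last top picture put every owl within about 3 mm of its pad centre.

**Facing:** I judged this only from the ear tufts in the pictures. All four looked straight out to within roughly 10°, and I did not measure it.

**Amethyst and price card:** the network's boxes moved by no more than 2 pixels (about 4 mm), so they have not visibly moved.

**White owl:** in the last side picture the gripper hid most of it, so its upright stance rests on the top view alone.

None of the checks failed or disagreed.

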